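# Swing the key box cover shut

## Robot

A 6-joint arm with a two-finger parallel gripper is mounted at the origin on the work surface. World frame = base frame: x ahead of the robot, y to its left, z up, the work surface at z = 0. Lengths are in mm, angles in rad, forces in N, time in s.
With the tool pointing down it reaches from about 350 to 850 mm from the base axis. Payload 8.1 kg.
Tool frame: the origin (TCP) lies on the mounting face of the last link; the fingertips stand tips_ahead ahead of it and the grasp point (between the pads) lies 167 mm ahead of it (tips_ahead is the distance from the TCP to the fingertips, in mm); z points along the fingers, y is the direction in which the jaws open and shut (so a half turn about z gives the same grasp; the last joint's range is limited). The gripper opens to 93 mm and grips with 3 to 60 N. Pads are 15 mm wide; open, the fingers measure 128 mm over their backs; the gripper's body (75 mm by 188 mm) begins 65 mm behind the grasp point.
Start: joints at [-1.191, 0.13, 1.488, -0, 1.523, -0.085], TCP at [268.967, -536.343, 404.735] pointing down, gripper open.
Joint ranges: [-2.96, 2.96], [-0.89, 2.26], [0.02, 2.5], [-1.34, 4.48], [0, 2.73], [-2.66, 2.66]. Speed limits (rad/s): [2.39, 2.39, 2.79, 3.14, 3.14, 3.14].

## Interface

Orientations are given as a unit quaternion [w, x, y, z].
In Python, from workcell import * gives the robot as it stands.
- The arm moves only by the shell command python3 -m jog 'ROWS' [FORCE]. ROWS is JSON, a list of rows, each an object of numbers: "grip": the finger opening in cm, from 0 to 9.3; "dx", "dy", "dz": the shift along the tool's x, y, z in cm; "spin": the turn about the tool's z in degrees. In form: [{"grip": .., "dx": .., "dy": .., "dz": .., "spin": ..}, ...]. A call has 1 to 8 rows; each row is the pose to reach, as a shift and turn from the pose measured when the call began, along the tool's axes at that moment; what a row does not reach only later rows make up. A row lasts 1/12 s, in which the tool goes at most 41.7 mm and 7.16 degrees, less where a joint would pass 70% of its speed; a pose out of reach is approached as far as the arm can. A call with a gripper value outside its range is refused whole. The fingers move at their own pace and stop on an object; FORCE is the grip in N (left out, the last holds). Time passes only in rows, so rows that repeat a pose let the fingers close. It gives the time, the measured TCP pose, the force and the opening at its end, in the units of the state.
- read_state(): the state, without advancing time (a new reading comes with each control period).
- camera(name): name is "side" or "top" or "wrist"; returns (picture, depth): 480x640x3 uint8, blue, green, red; 480x640 float32, mm along the optical axis (not along the pixel's ray), 0 where there is no reading.
- camera_info(name): a dict with "fx", "fy", "cx", "cy" (pixels), "cam_to_world" (4x4, takes a point from camera to world coordinates). Camera axes: x right, y down, z forward; pixel columns grow to the right and rows downward; lengths in mm; the calibration is good to about 2 mm. A picture is of the moment at which its call begins: read the wrist's pose just before it. camera_info takes no time and is no camera call; for the wrist camera it gives the pose at the moment of the call.
- hand_in(): hands the job in, once; it reports no verdict.
The state is a dict: "t": time; "q": joint angles; "joint_velocities": joint speeds; "tau": joint torques, N m; "eef_pos": TCP position; "orientation": TCP orientation; "ft_force": force on the tool from outside, world axes, zero at the start; "wrist_torque": the same for the moment, N m; "opening": finger opening in mm.
Only numpy, scipy, OpenCV 4.12 (cv2) and the standard library are available. Lean on these libraries where they do the work, as an engineer would, in place of code of your own. Each camera call takes 0.05 s, during which the arm holds its last target.

## Task

The loose wooden cover of the key box still hangs on the tall pin, but has swung aside and is riding on top of the short pin. Gently, without bearing hard on it, swing it back over the box until its free hole drops over the short pin and the cover lies flush on the box with both pins in their holes. Leave the toy car, doorstop, marble jar and coin dish where they are, and let go of everything.

Things in the scene. Friction and masses are not known exactly. Their poses are not given: they have to be found in the camera images.
- key_box: Wooden key box fixed to the shelf top, 200 x 130 x 60 mm high (x, y, z of its own frame); origin at the centre of its underside, z up. Flat rim 60 mm above the shelf around an open well; solid end blocks 46 mm wide carry two upright steel pins on the long centre line, 70 mm either side of the centre. A small shut drawer front on the -x end (towards the robot) plays no part.
- tall_pin (a point): Foot of the tall pin's axis, on the box's rim, 60 mm above the shelf, at the box's -x end. Pin 12 mm thick, 18 mm high; it sticks out above the cover. Axes as the box's.
- short_pin (a point): Foot of the short pin's axis, on the box's rim, 60 mm above the shelf, 140 mm along the box's +x from tall_pin. Pin 12 mm thick, 8 mm high; the cover hides it at the start. Axes as the box's.
- cover: Loose wooden plate, 0.18 kg, 180 x 140 x 12 mm; origin at the near hole's centre, in the underside; x runs to the free hole, y across, z up; spans x -20 to 160, y -70 to 70 mm. It starts swung 8 to 17 degrees to the box's +y side about the tall pin. Pushed on its overhanging edge near the free end it slides with 1 to 2 N. Seated: underside 60, top 72 mm above the shelf, 5 mm over the box's sides.
- near_hole (a point): Centre of the cover's near hole (15 mm across, right through, 20 mm from the end), in its underside; the cover's origin. It is on the tall pin at the start.
- free_hole (a point): Centre of the cover's free hole (18 mm across, right through, 20 mm from the end), in its underside, 140 mm along the cover's x from the near hole. At the start about 68 mm above the shelf, propped by the short pin's top; when it comes over the short pin the cover drops by itself and the pin stops it: 60 mm.
- toy_car: Plain grey plastic toy car, 120 x 58 x 51 mm high, loose, beside the box's -y side; origin at the centre of its underside. Bystander.
- doorstop: Black rubber wedge doorstop, 120 x 45 x 33 mm high, loose, beyond the box's +x end; origin at the centre of its underside. Bystander.
- marble_jar: Glass jar of marbles with clip-on lid, 88 mm across, 107 mm high, loose, off to one side; origin at the centre of its underside. Bystander.
- coin_dish: Round stainless dish, 110 mm across, 25 mm high, loose, off to the other side; origin at the centre of its underside. Bystander.
Things that resemble listed ones, but are neither listed nor needed, are in the scene too. What is meant by the cover is not turquoise, and is the smaller of those in its own colour.

How it is judged (in metres and radians):
At the end, for the whole second after the job is handed in: The cover lies at rest and flat on the box: both hole centres within 6 mm of their pins' axes and the underside at both holes within 3 mm of the rim; tilted less than 0.03 rad (z of each of near_hole, free_hole in the frame of key_box below 0.063 m and horizontal distance between near_hole and tall_pin below 0.006 m and horizontal distance between free_hole and short_pin below 0.006 m and angle between cover's own z axis and vertical below 0.03 rad and linear speed of cover below 0.01 m/s); the robot touches nothing.
It fails at once if the toy car is moved more than 30 mm (distance of toy_car from where it was at the start of the episode above 0.03 m).
It fails at once if the doorstop is moved more than 30 mm (distance of doorstop from where it was at the start of the episode above 0.03 m).
It fails at once if the marble jar is moved more than 30 mm (distance of marble_jar from where it was at the start of the episode above 0.03 m).
It fails at once if the coin dish is moved more than 30 mm (distance of coin_dish from where it was at the start of the episode above 0.03 m).
It fails at once if the fingers push or press on the cover with more than 30 N (contact force between the fingers and cover above 30 N).
It also fails if it takes over 32 s, if anything falls off the work surface, if the arm or the gripper's body presses on something with over 40 N, if the wrist force passes 120 N, or if a joint passes its speed limit or range.

## Working session

There is one attempt and no reset: what is moved stays moved. The work goes in short steps, Python scripts to look and compute and a shell command to move; the robot and the scene stay as the last step left them, time stands still between calls to the robot, and variables do not carry over. Pictures are saved under pics/ and viewed, and the job is handed in when it is done.

```bash
mkdir -p pics; ls; cat > h.py <<'E'
from workcell import *
import numpy as np, cv2
def snap(n,f):
    p,d=camera(n); i=camera_info(n); cv2.imwrite('pics/%s.png'%f,p); np.savez('pics/%s.npz'%f,d=d,T=np.array(i["cam_to_world"]),k=np.array([i["fx"],i["fy"],i["cx"],i["cy"]]),p=p)
def pt(f,u,v,z=None):
    a=np.load('pics/%s.npz'%f); fx,fy,cx,cy=a['k']; T=a['T']
    r=np.array([(u-cx)/fx,(v-cy)/fy,1.])
    if z is None:
        w=a['d'][int(v),int(u)]
    else:
        R=T[:3,:3]@r; w=(z-T[2,3])/R[2]
    return (T@np.append(r*w,1))[:3].round(1)
E
python3 - <<'E'
from h import *
s=read_state();print(s)
snap('top','top1');snap('side','side1')
for n in('top','side'):print(camera_info(n))
E
```

```text
pics
{'t': 0.0, 'q': array([-1.19141326e+00,  1.31170668e-01,  1.48923965e+00,  2.30647266e-05,
        1.52298601e+00, -8.54330474e-02]), 'joint_velocities': array([ 1.91198739e-04, -2.97231143e-04, -7.24520370e-04,  1.83388145e-04,
       -8.70374989e-05,  1.72097224e-03]), 'tau': array([ 5.84637692e-04, -5.59836030e+01, -4.91759169e+01,  7.66071933e-02,
        3.55218281e-02, -1.64449489e-04]), 'eef_pos': array([ 268.88133901, -536.13883495,  403.70322272]), 'orientation': array([-8.93801736e-04,  9.73114323e-01,  2.30320864e-01, -1.20676451e-04]), 'ft_force': array([ 1.00308879, -0.43184206, -0.73579981]), 'wrist_torque': array([-0.00489415, -0.02125422,  0.03548455]), 'opening': 92.73556660825803}
{'fx': 528.2302984636578, 'fy': 528.2302984636578, 'cx': 325.9642232425646, 'cy': 239.72957989676436, 'cam_to_world': array([[-3.58099948e-02, -9.74933249e-01,  2.19596913e-01,
         1.73044622e+02],
       [-9.99358017e-01,  3.51754425e-02, -6.80017296e-03,
         1.17626014e+01],
       [-1.09470385e-03, -2.19699449e-01, -9.75566991e-01,
         1.58345306e+03],
       [ 0.00000000e+00,  0.00000000e+00,  0.00000000e+00,
         1.00000000e+00]])}
{'fx': 496.49825525072515, 'fy': 496.49825525072515, 'cx': 324.36343659442747, 'cy': 241.78676912889048, 'cam_to_world': array([[ 9.77423665e-01, -1.38980597e-01,  1.59145760e-01,
         2.51621308e+02],
       [-2.11159156e-01, -6.16143356e-01,  7.58801144e-01,
        -1.16687380e+03],
       [-7.40203348e-03, -7.75275279e-01, -6.31580123e-01,
         1.06963143e+03],
       [ 0.00000000e+00,  0.00000000e+00,  0.00000000e+00,
         1.00000000e+00]])}
```

View pics/top1.png

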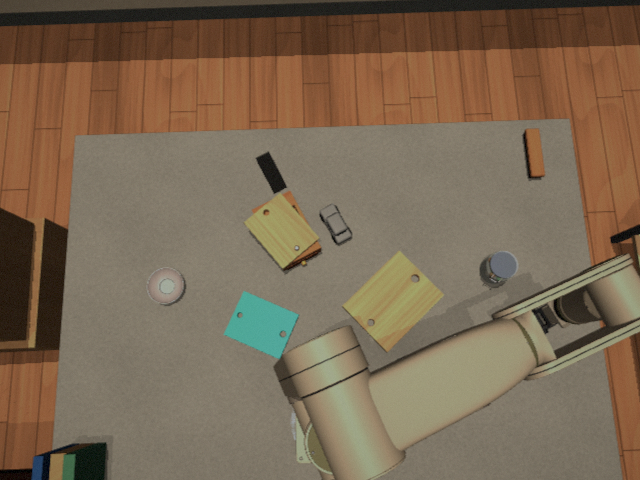

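View pics/side1.png

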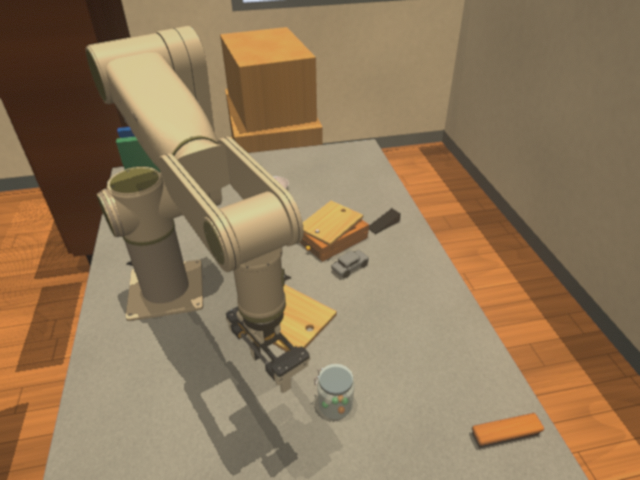

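The cover lies on the box around top pixel (283,230). The larger yellow board near (393,300) and the turquoise one near (262,325) are decoys. I'll enlarge the box.

```bash
python3 - <<'E'
from h import *
p=cv2.imread('pics/top1.png')[140:280,220:370]
cv2.imwrite('pics/top1c.png',cv2.resize(p,None,fx=5,fy=5,interpolation=cv2.INTER_CUBIC)[:600 if 0 else 700][:,:750])
c=cv2.resize(p,(640,597),interpolation=cv2.INTER_CUBIC);cv2.imwrite('pics/top1c.png',c);print(640/150,597/140)
E
```

```text
4.266666666666667 4.264285714285714
```

View pics/top1c.png

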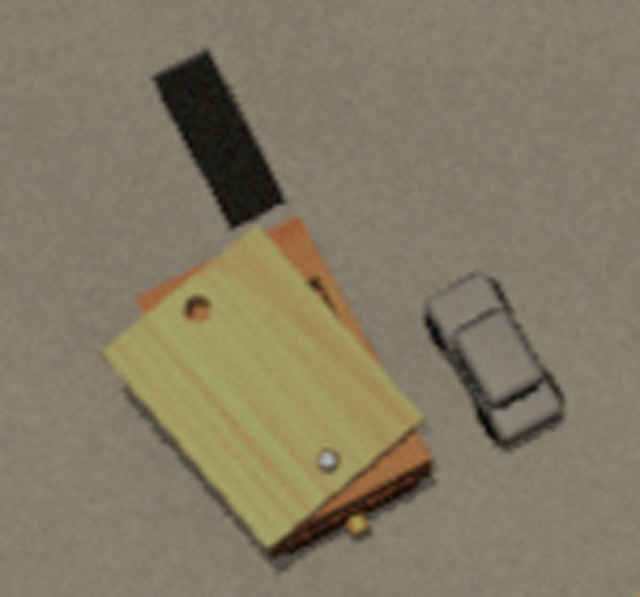

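In the crop, the tall pin is at (328,460) and the free hole at (198,308). The cover corners are (260,228), (424,418), (270,550) and (103,353). The box rim corners are (137,298), (300,217) and (432,462).

```bash
python3 - <<'E'
from h import *
g=lambda u,v,z:pt('top1',220+u/4.267-.4,140+v/4.264-.4,z)
P={}
for n,u,v,z in [('pintop',328,460,78),('free',198,310,80),('cFR',260,228,80),('cNR',424,418,75),('cNL',270,550,75),('cFL',103,353,80),('bFL',137,298,60),('bFR',300,217,60),('bNR',432,462,60),('car1',478,272,40),('car2',505,445,30)]:
    P[n]=g(u,v,z);print(n,P[n])
import math
a=lambda d:math.degrees(math.atan2(d[1],d[0]))
d=lambda x,y:(P[y]-P[x])
for x,y in [('pintop','free'),('cNR','cFR'),('cNL','cFL'),('bNR','bFR'),('bFR','bFL'),('cNR','cNL')]:
    print(x,y,np.linalg.norm(d(x,y)[:2]),a(d(x,y)))
A=np.load('pics/top1.npz')
for u,v in[(283,230),(270,215),(300,247)]:print(pt('top1',u,v))
E
```

```text
pintop [491.9  87.9  78. ]
free [600.8 175.2  80. ]
cFR [658.6 131.3  80. ]
cNR [519.6  21.5  75. ]
cNL [431.6 128.8  75. ]
cFL [572.4 241.   80. ]
bFL [616.8 220.1  60. ]
bFR [672.2 104.5  60. ]
bNR [491.7  17.1  60. ]
car1 [633.1 -20.3  40. ]
car2 [508.4 -34.6  30. ]
pintop free 139.57256177343737 38.717507911838624
cNR cFR 177.13565423143925 38.30619745847927
cNL cFL 180.0374405505699 38.55046529615773
bNR bFR 200.54677758567956 25.836754224001563
bFR bFL 128.18939113670837 115.60554653015778
cNR cNL 138.77063810475184 129.35622237390518
[545.4 126.1  79.1]
[592.5 163.7  78.8]
[492.9  77.6  78.1]
```

```bash
python3 - <<'E'
import workcell
print([n for n in dir(workcell) if n[0]!='_'])
print(getattr(workcell,'tips_ahead',None))
from h import *
from scipy.spatial.transform import Rotation as R
s=read_state();q=s['orientation'];r=R.from_quat([q[1],q[2],q[3],q[0]]).as_matrix();print(r.round(3))
c,sn=np.cos(np.radians(25.8)),np.sin(np.radians(25.8))
st=np.array([492+125*c-148*sn,88+125*sn+148*c,s['eef_pos'][2]])
print(st,r.T@(st-s['eef_pos']))
print('dish',pt('top1',166,286,25))
E
```

```text
['MotionError', 'camera', 'camera_info', 'hand_in', 'read_state', 'tips_ahead']
186.1
[[ 0.894  0.448 -0.001]
 [ 0.448 -0.894  0.002]
 [ 0.    -0.002 -1.   ]]
[540.12564372 275.65106559 403.81492784] [ 606.34588259 -604.10231546    1.06204056]
dish [400.3 480.2  25. ]
```

```bash
python3 -m jog '[{"grip":0,"dx":3,"dy":-3},{"grip":0,"dx":6,"dy":-6},{"grip":0,"dx":9,"dy":-9},{"grip":0,"dx":12,"dy":-12},{"grip":0,"dx":15,"dy":-15},{"grip":0,"dx":18,"dy":-18},{"grip":0,"dx":21,"dy":-21},{"grip":0,"dx":24,"dy":-24}]' 10
python3 -m jog '[{"grip":0,"dx":3,"dy":-3},{"grip":0,"dx":6,"dy":-6},{"grip":0,"dx":9,"dy":-9},{"grip":0,"dx":12,"dy":-12},{"grip":0,"dx":15,"dy":-15},{"grip":0,"dx":18,"dy":-18},{"grip":0,"dx":21,"dy":-21},{"grip":0,"dx":24,"dy":-24}]'
python3 - <<'E'
from h import *
from scipy.spatial.transform import Rotation as R
s=read_state();q=s['orientation'];r=R.from_quat([q[1],q[2],q[3],q[0]]).as_matrix();print(r.round(3),s)
print(r.T@(np.array([540,276,300])-s['eef_pos']))
E
```

```text
[[ 0.894  0.448 -0.001]
 [ 0.448 -0.894  0.002]
 [ 0.    -0.002 -1.   ]] {'t': 0.1, 'q': array([-1.19141734e+00,  1.31055105e-01,  1.48916203e+00, -1.28284657e-06,
        1.52300146e+00, -8.54040773e-02]), 'joint_velocities': array([ 0.0004522 , -0.00179531, -0.00327869, -0.0001023 ,  0.00141238,
       -0.0003416 ]), 'tau': array([ 7.72488202e-04, -5.61337960e+01, -4.93095517e+01,  7.69411493e-02,
        2.90655100e-02, -5.33363288e-05]), 'eef_pos': array([ 268.87812231, -536.14992415,  403.81492784]), 'orientation': array([-8.04107742e-04,  9.73118067e-01,  2.30305376e-01, -1.19700023e-04]), 'ft_force': array([-0.52045655, -0.2454501 , -0.26800613]), 'wrist_torque': array([-0.06432496, -0.03887312, -0.01621919]), 'opening': 92.76335958248906}
[ 606.37570392 -604.30235865  104.87743382]schema error: expected keys grip, dx, dy, dz, spin
schema error: expected keys grip, dx, dy, dz, spin
```

```bash
python3 -m jog '[{"grip":0,"dx":3,"dy":-3,"dz":0,"spin":0},{"grip":0,"dx":6,"dy":-6,"dz":0,"spin":0},{"grip":0,"dx":9,"dy":-9,"dz":0,"spin":0},{"grip":0,"dx":12,"dy":-12,"dz":0,"spin":0},{"grip":0,"dx":15,"dy":-15,"dz":0,"spin":0},{"grip":0,"dx":18,"dy":-18,"dz":0,"spin":0},{"grip":0,"dx":21,"dy":-21,"dz":0,"spin":0},{"grip":0,"dx":24,"dy":-24,"dz":0,"spin":0}]' 10
python3 -m jog '[{"grip":0,"dx":3,"dy":-3,"dz":0,"spin":0},{"grip":0,"dx":6,"dy":-6,"dz":0,"spin":0},{"grip":0,"dx":9,"dy":-9,"dz":0,"spin":0},{"grip":0,"dx":12,"dy":-12,"dz":0,"spin":0},{"grip":0,"dx":15,"dy":-15,"dz":0,"spin":0},{"grip":0,"dx":18,"dy":-18,"dz":0,"spin":0},{"grip":0,"dx":21,"dy":-21,"dz":0,"spin":0},{"grip":0,"dx":24,"dy":-24,"dz":0,"spin":0}]'
python3 - <<'E'
from h import *
from scipy.spatial.transform import Rotation as R
s=read_state();q=s['orientation'];r=R.from_quat([q[1],q[2],q[3],q[0]]).as_matrix();print(r.round(3),s['eef_pos'],s['opening'],s['q'])
print(r.T@(np.array([540,276,300])-s['eef_pos']))
E
```

```text
t: 0.77
eef_pos: [373.8, -218.0, 403.9]
orientation: [-0.001, 0.973, 0.23, -0.0]
ft_force: [-0.1, 0.2, 0.4]
opening: 44.3
t: 1.43
eef_pos: [478.4, 98.8, 404.1]
orientation: [-0.001, 0.973, 0.23, -0.0]
ft_force: [0.4, -0.4, -0.3]
opening: 0.4
[[ 0.894  0.448 -0.001]
 [ 0.448 -0.894  0.002]
 [-0.    -0.002 -1.   ]] [478.38451339  98.81742962 404.13627048] 0.42741144839540685 [ 9.80275791e-02 -1.74923498e-01  1.79006956e+00  1.69067981e-03
  1.52712658e+00  1.20417581e+00]
[ 134.47327647 -130.60734982  104.37026566]
```

```bash
python3 -m jog '[{"grip":0,"dx":3,"dy":-3,"dz":0,"spin":0},{"grip":0,"dx":6,"dy":-6,"dz":0,"spin":0},{"grip":0,"dx":9,"dy":-9,"dz":0,"spin":0},{"grip":0,"dx":12,"dy":-12,"dz":0,"spin":0},{"grip":0,"dx":13.4,"dy":-13.1,"dz":2,"spin":0},{"grip":0,"dx":13.4,"dy":-13.1,"dz":4,"spin":0},{"grip":0,"dx":13.4,"dy":-13.1,"dz":4,"spin":0}]'
python3 - <<'E'
from h import *
snap('wrist','w1')
E
```

```text
t: 2.02
eef_pos: [538.2, 277.1, 358.7]
orientation: [-0.0, 0.973, 0.231, -0.004]
ft_force: [0.2, -0.1, -0.7]
opening: 0.1
```

View pics/w1.png

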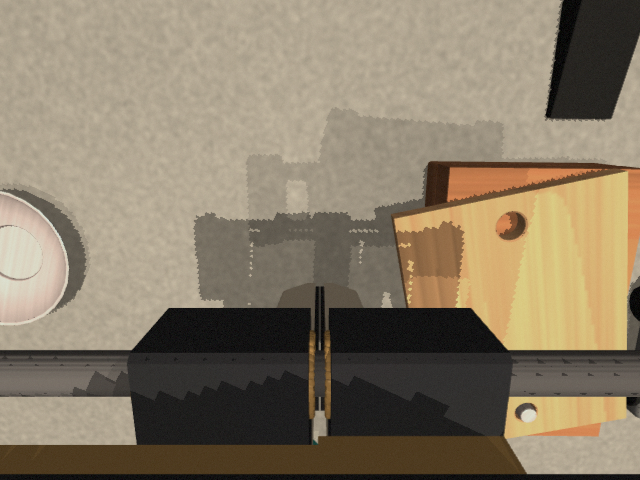

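The wrist view shows the pin top at (527,412), the free hole at (511,225), the far-left cover corner at (393,216) and the box's far-left corner at (428,162). The closed fingers fill the centre.

```bash
python3 - <<'E'
from h import *
for n,u,v,z in [('pin',528,411,78),('free',511,227,80),('cFL',393,216,80),('bFL',428,162,60)]:print(n,pt('w1',u,v,z),pt('w1',u,v))
d=np.load('pics/w1.npz')['d']
T=np.load('pics/w1.npz')['T'];print(T.round(2))
for u,v in[(320,300),(322,295),(330,400),(315,400),(200,330),(450,330),(300,330),(340,330),(508,350),(330,360),(480,311),(345,312)]:
  print(u,v,d[v,u],pt('w1',u,v))
E
```

```text
pin [494.4  91.7  78. ] [494.7  92.5  79. ]
free [600.1 175.8  80. ] [600.3 166.2  60.9]
cFL [573.4 244.3  80. ] [573.2 243.9  78.1]
bFL [612.3 236.6  60. ] [615.2 221.9   1.4]
[[ 4.5000e-01 -8.6000e-01 -2.3000e-01  5.9853e+02]
 [-8.9000e-01 -4.3000e-01 -1.1000e-01  3.0691e+02]
 [-0.0000e+00  2.5000e-01 -9.7000e-01  3.3943e+02]
 [ 0.0000e+00  0.0000e+00  0.0000e+00  1.0000e+00]]
320 300 361.17093 [475.5 245.3   2.1]
322 295 165.5101 [544.2 278.8 184.4]
330 400 68.9865 [561.9 286.7 279.1]
315 400 121.017944 [532.3 275.3 233.6]
200 330 72.80529 [560.2 310.5 272.8]
450 330 72.93479 [579.2 272.5 272.6]
300 330 72.4092 [568.  295.4 273.1]
340 330 72.2857 [571.1 289.4 273.2]
508 350 76.38412 [579.8 260.1 270.3]
330 360 69.97604 [567.  289.3 276.6]
480 311 281.26944 [543.6 162.1  78.3]
345 312 80.44767 [571.3 288.  264.9]
```

```bash
python3 -m jog '[{"grip":0,"dx":0.2,"dy":0,"dz":3,"spin":0},{"grip":0,"dx":0.2,"dy":0,"dz":6,"spin":0},{"grip":0,"dx":0.2,"dy":0,"dz":9,"spin":0},{"grip":0,"dx":0.2,"dy":0,"dz":10.4,"spin":0},{"grip":0,"dx":0.2,"dy":0,"dz":10.8,"spin":0},{"grip":0,"dx":0.2,"dy":0,"dz":10.8,"spin":0},{"grip":0,"dx":0.2,"dy":0,"dz":10.8,"spin":0}]'
python3 - <<'E'
from h import *
print(read_state()['ft_force'])
snap('wrist','w2');snap('side','s2')
p=cv2.imread('pics/s2.png')[170:290,270:420];cv2.imwrite('pics/s2c.png',cv2.resize(p,(750,600),interpolation=cv2.INTER_CUBIC))
E
```

```text
t: 2.65
eef_pos: [540.3, 276.9, 255.1]
orientation: [-0.0, 0.973, 0.231, -0.002]
ft_force: [-0.3, 0.5, 0.3]
opening: 0.6
[-0.32142392  0.52494542  0.30919655]
```

View pics/w2.png

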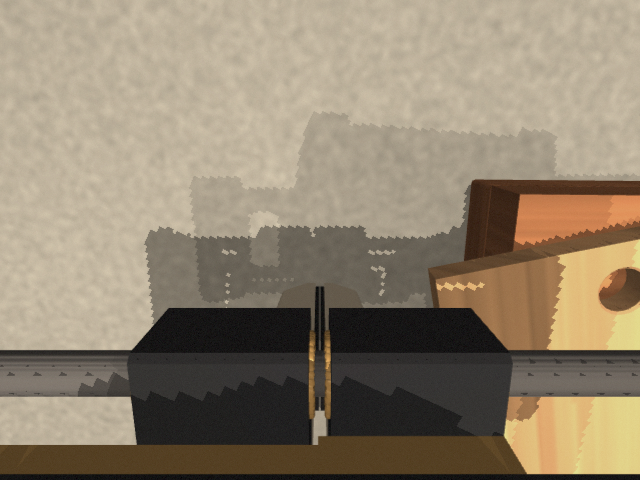

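View pics/s2c.png

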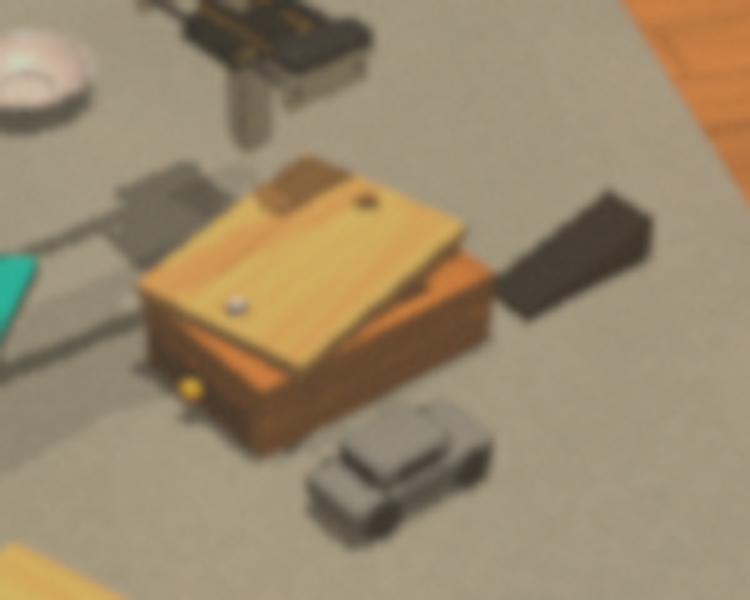

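The side view shows the finger column at crop (250,120), clear of the cover's left edge. I'll lower slightly and close in.

```bash
python3 -m jog '[{"grip":0,"dx":0,"dy":0.3,"dz":0.2,"spin":0},{"grip":0,"dx":0,"dy":0.7,"dz":0.4,"spin":0},{"grip":0,"dx":0,"dy":1.1,"dz":0.4,"spin":0},{"grip":0,"dx":0,"dy":1.5,"dz":0.4,"spin":0},{"grip":0,"dx":0,"dy":1.9,"dz":0.4,"spin":0},{"grip":0,"dx":0,"dy":2.3,"dz":0.4,"spin":0},{"grip":0,"dx":0,"dy":2.6,"dz":0.4,"spin":0},{"grip":0,"dx":0,"dy":2.6,"dz":0.4,"spin":0}]'
python3 -m jog '[{"grip":0,"dx":0,"dy":0.2,"dz":0,"spin":0},{"grip":0,"dx":0,"dy":0.4,"dz":0,"spin":0},{"grip":0,"dx":0,"dy":0.6,"dz":0,"spin":0},{"grip":0,"dx":0,"dy":0.8,"dz":0,"spin":0},{"grip":0,"dx":0,"dy":1.0,"dz":0,"spin":0},{"grip":0,"dx":0,"dy":1.2,"dz":0,"spin":0}]'
python3 - <<'E'
from h import *
snap('wrist','w3');snap('side','s3');print(read_state()['ft_force'])
p=cv2.imread('pics/s3.png')[170:290,270:420];cv2.imwrite('pics/s3c.png',cv2.resize(p,(750,600),interpolation=cv2.INTER_CUBIC))
E
```

```text
t: 3.42
eef_pos: [552.5, 253.3, 251.5]
orientation: [-0.001, 0.973, 0.23, -0.002]
ft_force: [-0.2, -0.2, -0.3]
opening: 0.0
t: 3.92
eef_pos: [557.9, 242.6, 251.6]
orientation: [-0.001, 0.973, 0.23, -0.001]
ft_force: [-0.0, 1.1, 0.2]
opening: 0.8
[-0.07240354  0.45040578 -0.58318659]
```

View pics/w3.png

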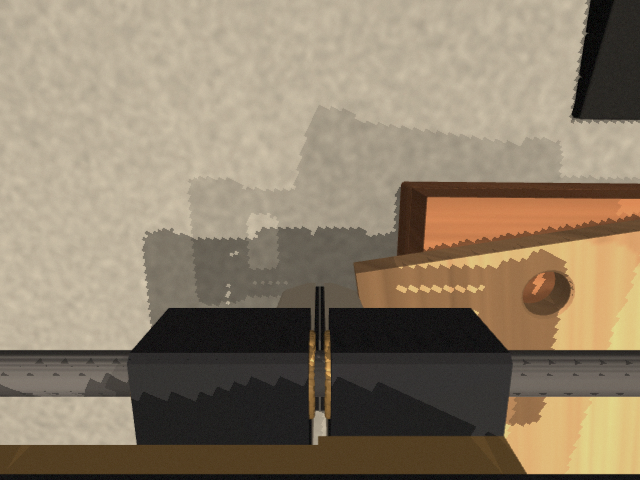

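View pics/s3c.png

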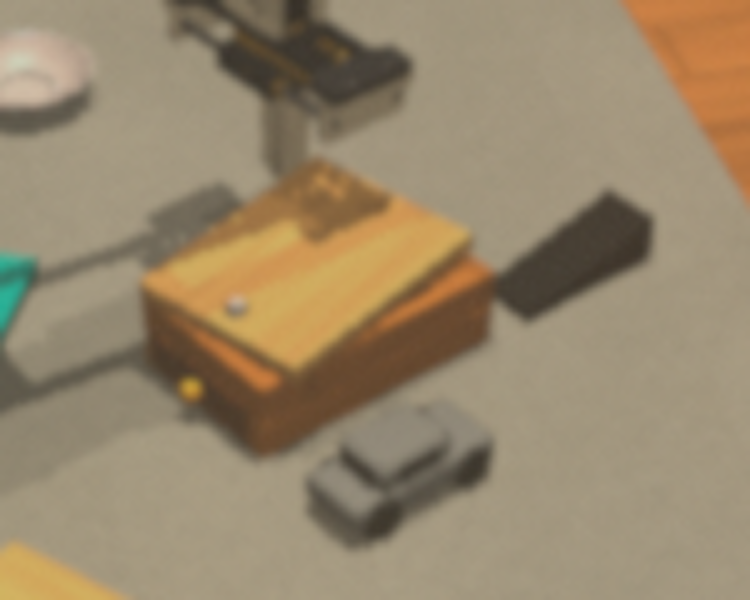

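Contact has just begun, at about 1 N. The cover has already turned a little: in the wrist view the free hole is at (548,293). Now I'll work out the remaining angle.

```bash
python3 - <<'E'
from h import *
f=pt('w3',548,292,80);c=pt('w3',355,264,80);print(f,c,pt('w3',400,183,60),pt('w3',400,258,60))
pin=np.array([493,90]);d=f[:2]-pin
print(np.degrees(np.arctan2(d[1],d[0])),np.hypot(*d))
E
```

```text
[605.1 171.3  80. ] [582.5 240.6  80. ] [615.3 236.1  60. ] [588.3 220.9  60. ]
35.95132381533214 138.47779605409673
```

```bash
python3 -m jog '[{"grip":0,"dx":0,"dy":0.2,"dz":0,"spin":0},{"grip":0,"dx":0,"dy":0.4,"dz":0,"spin":0},{"grip":0,"dx":0,"dy":0.6,"dz":0,"spin":0},{"grip":0,"dx":0,"dy":0.8,"dz":0,"spin":0},{"grip":0,"dx":0,"dy":1.0,"dz":0,"spin":0},{"grip":0,"dx":0,"dy":1.2,"dz":0,"spin":0},{"grip":0,"dx":0,"dy":1.4,"dz":0,"spin":0},{"grip":0,"dx":0,"dy":1.6,"dz":0,"spin":0}]'
python3 - <<'E'
from h import *
snap('wrist','w4')
E
```

```text
t: 4.68
eef_pos: [565.3, 227.9, 251.5]
orientation: [-0.0, 0.973, 0.23, -0.002]
ft_force: [0.4, 1.5, 0.2]
opening: 0.7
```

View pics/w4.png

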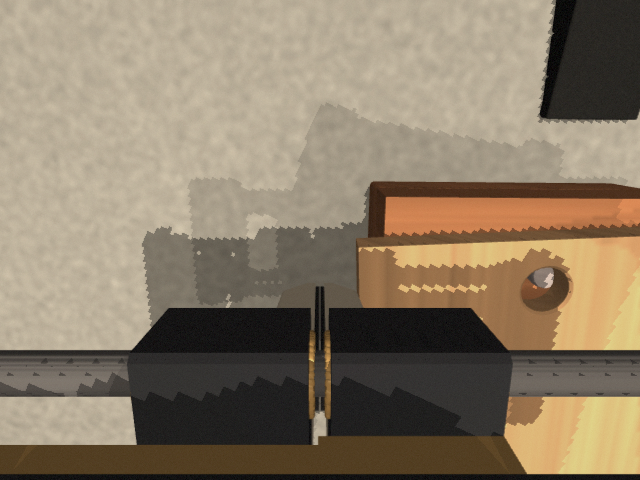

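The short pin's bright top now shows through the free hole at about (543,278). I'll continue more slowly.

```bash
python3 -m jog '[{"grip":0,"dx":0,"dy":0.15,"dz":0,"spin":0},{"grip":0,"dx":0,"dy":0.3,"dz":0,"spin":0},{"grip":0,"dx":0,"dy":0.4,"dz":0,"spin":0},{"grip":0,"dx":0,"dy":0.5,"dz":0,"spin":0},{"grip":0,"dx":0,"dy":0.5,"dz":0,"spin":0}]'
python3 - <<'E'
from h import *
snap('wrist','w5')
p=cv2.imread('pics/w5.png')[160:400,340:640];cv2.imwrite('pics/w5c.png',cv2.resize(p,(750,600)))
E
```

```text
t: 5.15
eef_pos: [567.7, 222.8, 251.4]
orientation: [-0.0, 0.973, 0.23, -0.002]
ft_force: [-0.5, 0.8, 0.9]
opening: 0.3
```

View pics/w5c.png

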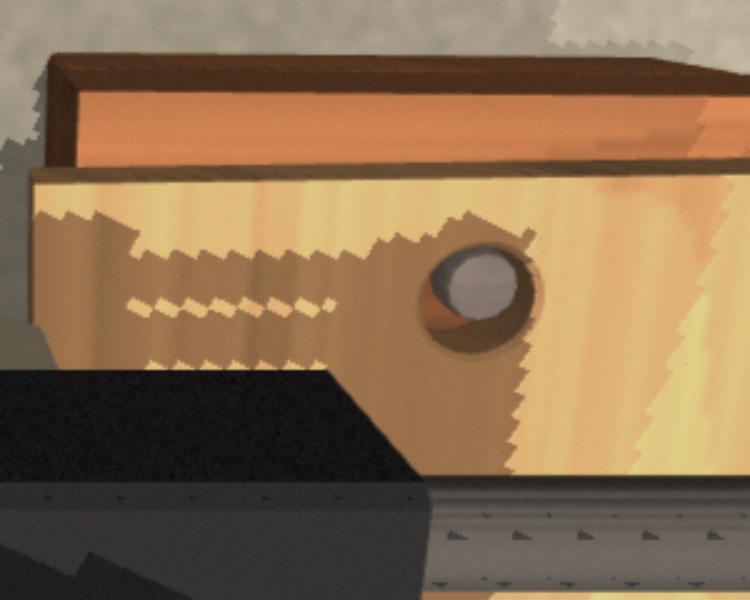

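The crop shows the pin top at (482,284) inside the free hole at (482,300). I'll use depth to see whether the cover dropped.

```bash
python3 - <<'E'
from h import *
g=lambda u,v,z=None:pt('w5',340+u/2.5,160+v/2.5,z)
for u,v in[(400,250),(200,230),(560,300),(300,340),(700,200),(700,450),(482,284),(440,325),(200,130)]:print(u,v,g(u,v))
E
```

```text
400 250 [616.5 169.7  70.8]
200 230 [605.4 199.1  70.9]
560 300 [620.8 143.1  71.1]
300 340 [596.6 175.4  69.9]
700 200 [643.8 132.8  70.5]
700 450 [609.8 109.1  72.3]
482 284 [617.3 152.9  66.9]
440 325 [607.5 150.8  59.8]
200 130 [618.3 203.4  59. ]
```

The cover has dropped: its top is about 71 mm, the pin top about 67 and the rim about 59. I'll back off sideways, then go up.

```bash
python3 -m jog '[{"grip":0,"dx":0,"dy":-0.5,"dz":0,"spin":0},{"grip":0,"dx":0,"dy":-1.5,"dz":0,"spin":0},{"grip":0,"dx":0,"dy":-3,"dz":0,"spin":0},{"grip":0,"dx":0,"dy":-5,"dz":-1,"spin":0},{"grip":0,"dx":0,"dy":-7,"dz":-4,"spin":0},{"grip":0,"dx":0,"dy":-9,"dz":-8,"spin":0},{"grip":0,"dx":-1,"dy":-11,"dz":-11,"spin":0},{"grip":0,"dx":-1,"dy":-12,"dz":-13,"spin":0}]'
python3 -m jog '[{"grip":0,"dx":-2,"dy":-2,"dz":-2,"spin":0},{"grip":0,"dx":-4,"dy":-4,"dz":-2,"spin":0},{"grip":0,"dx":-6,"dy":-5,"dz":-2,"spin":0},{"grip":0,"dx":-6,"dy":-5,"dz":-2,"spin":0},{"grip":0,"dx":-6,"dy":-5,"dz":-2,"spin":0}]'
python3 - <<'E'
from h import *
snap('top','t6');snap('wrist','w6')
p=cv2.imread('pics/t6.png')[140:280,220:370];cv2.imwrite('pics/t6c.png',cv2.resize(p,(640,597),interpolation=cv2.INTER_CUBIC))
E
```

```text
t: 5.87
eef_pos: [503.2, 328.9, 386.1]
orientation: [-0.001, 0.973, 0.231, 0.0]
ft_force: [0.0, -0.1, 0.3]
opening: 0.1
t: 6.28
eef_pos: [425.5, 347.7, 406.5]
orientation: [-0.001, 0.973, 0.233, 0.0]
ft_force: [0.3, -0.8, -0.4]
opening: 0.6
```

View pics/t6c.png

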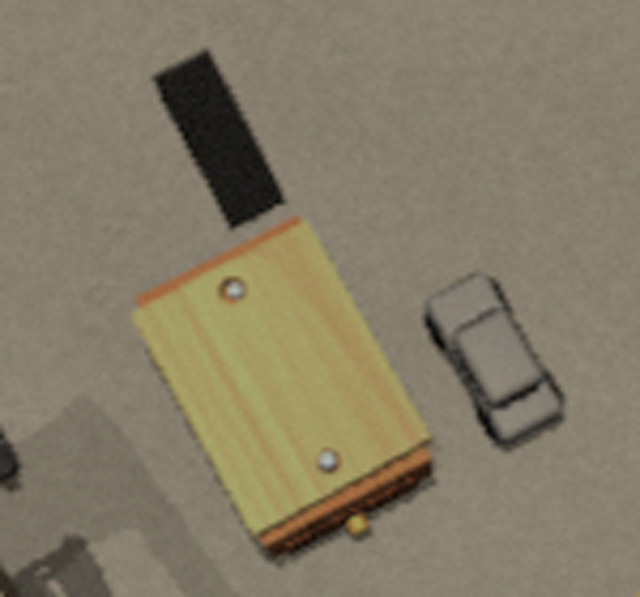

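View pics/w6.png

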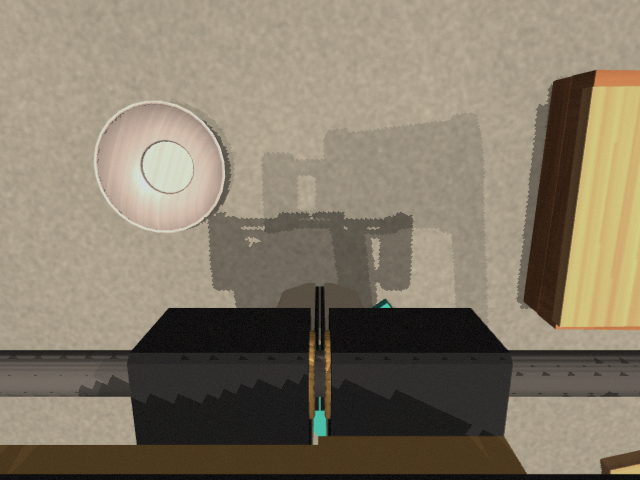

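The cover is square on the box. In the crop the short pin is at (233,289) in its hole and the tall pin at (328,460). The car and doorstop are at the same pixels as before. I'll check flatness by fitting a plane to the depth, then hand in.

```bash
python3 - <<'E'
from h import *
P=[]
for U in range(160,420,8):
  for V in range(240,520,8):
    if cv2.pointPolygonTest(np.array([(300,235),(418,436),(262,525),(150,318)],np.float32),(U,V),False)>0 and np.hypot(U-328,V-460)>20 and np.hypot(U-233,V-289)>20:
      P.append(pt('t6',220+U/4.267-.4,140+V/4.264-.4))
P=np.array(P);A=np.c_[P[:,0]-555,P[:,1]-120,np.ones(len(P))]
print(np.linalg.lstsq(A,P[:,2],rcond=None)[0],len(P))
print(pt('t6',220+233/4.267-.4,140+289/4.264-.4,68),pt('t6',220+328/4.267-.4,140+460/4.264-.4,78))
a,b=[cv2.imread('pics/%s.png'%f).astype(int) for f in('top1','t6')]
print('jar/dish/diff',[abs(a[y:Y,x:X]-b[y:Y,x:X]).mean().round(1) for x,X,y,Y in[(484,520,250,285),(145,187,265,306),(255,290,150,193),(318,355,203,245)]])
E
```

```text
[-1.03117322 -0.16874374 74.40382522] 600
[618.6 151.9  68. ] [491.9  87.9  78. ]
jar/dish/diff [np.float64(4.3), np.float64(47.7), np.float64(3.5), np.float64(3.6)]
```

The slope is implausible, probably because of zero-depth pixels. The dish difference looks like the arm occluding it. I'll check both.

```bash
python3 - <<'E'
from h import *
P=[]
for U in range(160,420,8):
  for V in range(240,520,8):
    if cv2.pointPolygonTest(np.array([(300,235),(418,436),(262,525),(150,318)],np.float32),(U,V),False)>0 and np.hypot(U-328,V-460)>20 and np.hypot(U-233,V-289)>20:
      P.append(pt('t6',220+U/4.267-.4,140+V/4.264-.4))
P=np.array(P);print(np.percentile(P[:,2],[0,5,50,95,100]));P=P[abs(P[:,2]-72)<12];A=np.c_[P[:,0]-555,P[:,1]-120,np.ones(len(P))]
print(np.linalg.lstsq(A,P[:,2],rcond=None)[0],len(P))
print('dish',pt('w6',160,166,25), pt('top1',166,286,25))
E
```

```text
[  62.4     66.8     72.5     77.805 1583.5  ]
[-1.51145135e-03 -5.47388357e-03  7.24177009e+01] 596
dish [404.9 485.2  25. ] [400.3 480.2  25. ]
```

Slope is below 0.006 rad and the top is 72.4 mm, so the cover is flush. The dish hasn't moved, within calibration error. Handing in.

```bash
python3 -c "
from workcell import *
s=read_state();print(s['t'],s['ft_force']);print(hand_in())"
```

```text
6.3833 [ 0.16625921 -0.22339897  0.16353982]
the job is handed in; nothing more can be done
None
```

I swung the cover back over the box with the closed fingers, pushing its overhanging edge near the free end. It dropped over the short pin, and I backed off and handed in at 6.4 s. The wrist force readings, taken at the end of each move, never exceeded about 1.6 N.

- **Cover:** its top measures 72.4 mm above the shelf (72 expected), with slope below 0.006 rad. Both pins show in their holes in the top view. A first plane fit gave an implausible slope; leaving out four points with wild depth values corrected it.
- **Bystanders:** the car, doorstop and jar are unchanged in the top view. The arm hid the coin dish there. The wrist camera puts it about 7 mm from where the top camera first had it. I put that down to calibration, since the arm never went near it at low height.
- **Robot:** it ended well clear of everything, with about zero force at the wrist.

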